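# Make the laser enclosure's slide-bolt interlock

### The arm

A 6-joint arm with a two-finger parallel gripper is mounted at the origin on the work surface. World frame = base frame: x ahead of the robot, y to its left, z up, the work surface at z = 0. Lengths are in m, angles in rad, forces in N, time in s.
With the tool pointing down it reaches from about 0.3 to 0.875 m from the base axis. Payload 6.4 kg.
Tool frame: the origin (TCP) lies at the very end of the fingers, on their centre line; the grasp point (between the pads) lies 19 mm behind it (ctrl.hold_point_z is the distance from the TCP to the grasp point, in m); y points along the fingers, x is the direction in which the jaws open and shut, and the axes are right-handed (so a half turn about y gives the same grasp; the last joint's range is limited). The gripper opens to 85 mm and grips with 20 to 120 N. Pads are 22 mm wide; open, the fingers measure 114 mm over their backs; the gripper's body (76 mm by 85 mm) begins 54 mm behind the grasp point. The pads swing forward as they close: fully open they stand 13 mm farther back than shut.
Start: joints at [0.939, 0.181, 1.607, -0, 1.354, -0.206], TCP at [0.237, 0.524, 0.231] pointing down, gripper open.
Joint ranges: [-2.99, 2.99], [-0.89, 2.07], [0.3, 2.58], [-1.14, 4.28], [0, 2.63], [-3.12, 3.12]. Speed limits (rad/s): [2.57, 2.57, 3.01, 3.14, 3.14, 3.14].

### API

Orientations are given as a unit quaternion [w, x, y, z].
In Python, from bench import ctrl, imaging gives the robot as it stands.
- The arm moves only by the shell command python3 -m jog 'ROWS'. ROWS is JSON, a list of rows, each a list of 3 entries, a list of its own where there are three numbers: the shift along the tool's x, y, z in cm, then the turn, a rotation vector about the tool's x, y, z in rad, then the finger opening in cm, from 0 to 8.54. A call has 1 to 12 rows; each row shifts and turns the pose as measured when the row begins, along the tool's axes as they then stand; what a row does not reach is not made up. A row lasts 1/12 s, in which the tool goes at most 41.7 mm and 7.16 degrees, less where a joint would pass 70% of its speed; a pose out of reach is approached as far as the arm can. A call is refused whole if a number of a shift passes 4.17 or a number of a turn 0.125, either way. A call with a gripper value outside its range is refused whole. The fingers move at their own pace and stop on an object; the grip force is fixed at half the most. Time passes only in rows, so rows that do not move let the fingers close. It gives the time, the measured TCP pose, the force and the opening at its end, in the units of the state.
- ctrl.get_obs(): the state, without advancing time (a new reading comes with each control period).
- imaging.camera(name): name is "scene" or "top"; returns a dict with "frame" (400x640x3 uint8, red, green, blue), "depth" (400x640 float32, m along the optical axis (not along the pixel's ray), 0 where there is no reading), "K" (3x3 intrinsics, pixels), "R" (3x3) and "t" (3): a world point X has camera coordinates R X + t. Camera axes: x right, y down, z forward; pixel columns grow to the right and rows downward; lengths in m; the calibration is good to about 2 mm. A picture is of the moment at which its call begins.
- ctrl.hand_in(): hands the job in, once; it reports no verdict.
The state is a dict: "time_s": time; "q": joint angles; "dq": joint speeds; "joint_efforts": joint torques, N m; "eef_pos": TCP position; "eef_rot": TCP orientation; "wrist_force": force on the tool from outside, world axes, zero at the start; "torque": the same for the moment, N m; "opening": opening from 0.0 (shut) to 1.0 (fully open).
Only numpy, scipy, OpenCV 4.12 (cv2) and the standard library are available. Lean on these libraries where they do the work, as an engineer would, in place of code of your own. Each camera call takes 0.05 s, during which the arm holds its last target. There are 200 camera calls.

### The job

Make the interlock on the laser beam enclosure: with a fingertip against one of its pins, turn the yellow slotted lockout disc until its slot lies in line with the bolt, then push the bolt by its red knob through the slot, fully home in the interlock switch. Only push, and gently: do not grip the disc or bolt, do not force the bolt against the disc, and leave every loose thing standing where it is.

Things in the scene. Friction and masses are not known exactly. Their poses are not given: they have to be found in the camera images.
- disc_axis (a point): point on the vertical turning axis of the yellow lockout disc, level with the disc's flat top (138 mm above the table). Fixed on the enclosure, with its axes: +y is the level direction in which the bolt is pushed, and the bolt's line passes under this point. The bolt channel ends 39 mm before it (-y), 2 mm higher than the disc top; the switch begins 41 mm beyond (+y), 22 mm higher
- disc (a joint): disc angle, rad: 0 = slot in line with the bolt, growing anticlockwise from above; range -0.6 to 1.6, no catch at 0; starts at 0.6 to 1.5, so it needs turning clockwise. Stays where left; 0.07 N m stiff (3.5 N at a pin). Yellow, 64 mm across, flat, with a 15 mm slot right across, open above and at its ends, flared there to 22 mm: the bolt enters and centres it if within about 0.2 rad
- pin_a (a point): centre of the top of one of the disc's two upright steel pins: 10 mm diameter, standing 26 mm above the disc's top, 21 mm from its axis. The line through both pins is square to the slot: at joint 0 this pin lies on the +x side of point disc_axis (in its frame)
- pin_b (a point): the same for the other pin, opposite, at joint 0 on the -x side of the axis
- bolt (a joint): travel of the bolt, m: 0 = drawn fully back, 0.102 = fully home in the switch, at its stop; starts at 0 to 0.005. Slides along +y of point disc_axis with 2 N of friction (and 4 N per m/s of drag), stays where left
- bolt_nose (a point): tip of the bolt's nose, 132 mm above the table; at joint 0 it is 8 mm short of the disc's rim. The bolt is a steel bar 10 mm wide, 126 mm long, its last 11 mm tapering to 4 mm, and its top lies 1.5 mm below the disc's top
- bolt_knob (a point): centre of the top of the bolt's red upright knob: 18 mm diameter, 30 mm tall, top 172 mm above the table, foot 2 mm above the channel. 114 mm behind the nose; with the bolt at 0 it stands 154 mm from the disc's axis on the -y side. The black channel (29 mm wide, top 140 mm above the table) ends 18 mm behind it there; nothing stands behind it
- switch_mouth (a point): centre of the mouth of the black and yellow interlock switch that the bolt enters, 133 mm above the table, 41 mm beyond the disc's axis along +y; the switch is 44 mm wide, 62 mm long, its top 160 mm above the table
- enclosure: the laser beam enclosure, fixed to the table: black box with white panels, 280 mm (x) by 400 mm (y), flat top 120 mm above the table, foot flange 312 by 430 mm; origin at the centre of its underside. On its top: bolt channel, disc and switch, in one line along y, 20 mm to the -x side of the middle
- padlock: loose red lockout padlock lying on the enclosure's top, body 38 x 46 mm, 20 mm thick, steel shackle to its +y; origin at the middle of the body's underside. Leave it
- lens: loose lens in a black ring on a short steel post, 65 mm tall, 32 mm wide, standing on the enclosure's top; origin under its foot. Leave it
- cleaner: loose small amber bottle, 38 mm wide, 75 mm tall, standing on the enclosure's top; origin under its foot. Leave it
- driver: loose ball-end driver, square blue handle 85 mm long and 18 mm thick, thin steel shaft 75 mm long, lying on the enclosure's top along the enclosure's y; origin under the handle, 22 mm from its shaft end. Leave it
- slide_box: loose blue box 85 x 60 x 26 mm on the table; origin under its middle. Leave it
- canister: loose white screw-top canister, 46 mm wide, 74 mm tall, on the table; origin under its foot. Leave it
- meter_head: loose black sensor puck, 52 mm across, on a post with a round foot, 106 mm tall, on the table; origin under its foot. Leave it
- goggles: loose orange goggles, 142 mm wide, 45 mm tall, 130 mm long, on the table; origin under the nose bridge. Leave them

How it is judged:
On the way:
1. the disc's slot is turned into line with the bolt (within 0.25 rad) (value of joint disc between -0.25 and 0.25 rad), for 0.1 s.
At the end, for the whole second after the job is handed in: The bolt is within 4 mm of the end of its 102 mm travel (fully home in the switch) and still, the slot is in line with it (within 0.15 rad), and every loose thing is within 20 mm of where it began (value of joint bolt above 0.098 m and value of joint disc between -0.15 and 0.15 rad and velocity of joint bolt between -0.005 and 0.005 m/s and distance of each of padlock, lens, cleaner, driver, slide_box, canister, meter_head, goggles from where it was at the start of the episode below 0.02 m); the robot touches nothing.
It fails at once if a loose thing is moved, knocked or lifted by more than 20 mm (distance of any of padlock, lens, cleaner, driver, slide_box, canister, meter_head, goggles from where it was at the start of the episode above 0.02 m).
It fails at once if the bolt is forced against the disc (more than 35 N between them) (contact force between bolt and disc above 35 N).
It fails at once if the bolt is gripped or shoved hard (more than 35 N from the fingers) (contact force between the fingers and bolt above 35 N).
It fails at once if the disc is gripped or wrenched (more than 35 N from the fingers) (contact force between the fingers and disc above 35 N).
It also fails if it takes over 43 s, if anything falls off the work surface, if the arm or the gripper's body presses on something with over 40 N, if the wrist force passes 120 N, or if a joint passes its speed limit or range.

## Working session

There is one attempt and no reset: what is moved stays moved. The work goes in short steps, Python scripts to look and compute and a shell command to move; the robot and the scene stay as the last step left them, time stands still between calls to the robot, and variables do not carry over. Pictures are saved under pics/ and viewed, about 8 in all and at most 12, crops included, and the job is handed in when it is done.

```bash
mkdir -p pics; ls
python3 - <<'E'
from bench import ctrl, imaging
import cv2,numpy as np
for n in("top","scene"):
    c=imaging.camera(n); cv2.imwrite(f"pics/{n}0.png",c["frame"][...,::-1]); np.savez(f"{n}0.npz",**c)
    print(n,c["K"].round(1).tolist(),c["R"].round(3).tolist(),c["t"].round(3).tolist())
print(ctrl.get_obs())
E
```

```text
pics
top [[409.1, 0.0, 318.3], [0.0, 409.1, 197.9], [0.0, 0.0, 1.0]] [[-0.009, -1.0, 0.008], [-0.99, 0.008, -0.138], [0.138, -0.01, -0.99]] [-0.013, 0.544, 1.348]
scene [[491.7, 0.0, 319.1], [0.0, 491.7, 201.8], [0.0, 0.0, 1.0]] [[0.794, 0.608, -0.003], [0.51, -0.669, -0.54], [-0.33, 0.427, -0.842]] [-0.424, -0.193, 1.876]
{'time_s': 0.1, 'q': array([ 9.38687364e-01,  1.81477860e-01,  1.60787902e+00, -3.06527126e-05,
        1.35381673e+00, -2.06327789e-01]), 'dq': array([ 0.00042106, -0.00130669, -0.00119691,  0.00147365,  0.00095713,
       -0.00017524]), 'joint_efforts': array([-4.24403152e-04, -4.45878518e+01, -3.52240777e+01, -3.94207564e-04,
        4.22329569e-03,  8.45436404e-06]), 'eef_pos': array([0.23720544, 0.52325482, 0.23048201]), 'eef_rot': array([-0.59414371,  0.59456374,  0.38255281, -0.38358903]), 'wrist_force': array([ 0.04245805, -0.30681894, -0.17363852]), 'torque': array([ 0.04186353,  0.025737  , -0.0220762 ]), 'opening': 1.0027053437594358}
```

View pics/top0.png

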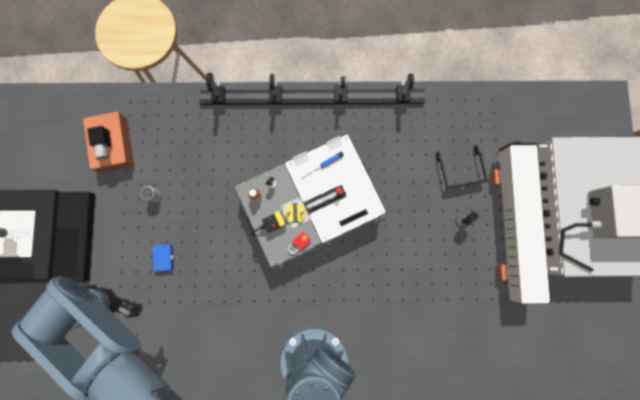

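View pics/scene0.png

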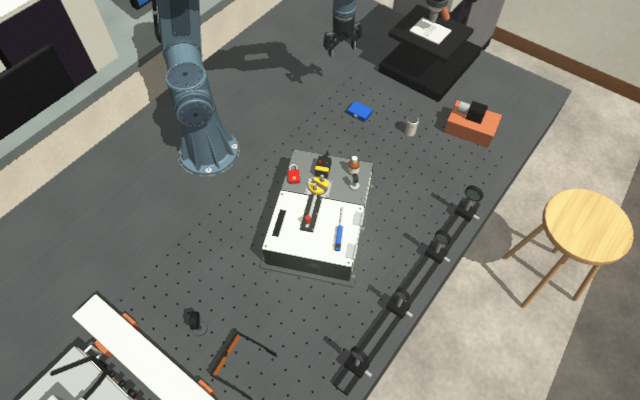

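The top view shows the enclosure, with the knob at about (340,190), the disc at (292,212) and the switch at (271,225). I'll enlarge both views around the disc and measure.

```bash
cat > h.py <<'E'
import numpy as np,cv2
def load(n): return dict(np.load(n+".npz"))
def onplane(c,uv,z):
    uv=np.atleast_2d(uv).astype(float); d=np.linalg.solve(c["K"],np.c_[uv,np.ones(len(uv))].T)
    C=-c["R"].T@c["t"]; D=c["R"].T@d
    return (C[:,None]+D*((z-C[2])/D[2])).T
def proj(c,X):
    p=c["K"]@(c["R"]@np.atleast_2d(X).T+c["t"][:,None]); return (p[:2]/p[2]).T
def tri(c1,u1,c2,u2):
    P=[c["K"]@np.c_[c["R"],c["t"]] for c in(c1,c2)]
    X=cv2.triangulatePoints(P[0],P[1],np.float64(u1),np.float64(u2)); return (X[:3]/X[3]).ravel()
def blobs(c,name,lo,hi,roi,amin=8):
    h=cv2.cvtColor(c["frame"],cv2.COLOR_RGB2HSV); m=cv2.inRange(h,lo,hi); x0,y0,x1,y1=roi
    k=np.zeros_like(m);k[y0:y1,x0:x1]=m[y0:y1,x0:x1]
    n,l,s,ce=cv2.connectedComponentsWithStats(k)
    for i in range(1,n):
        if s[i,4]>=amin: print(name,s[i].tolist(),ce[i].round(1))
    return k
E
python3 - <<'E'
from h import *
t,s=load("top0"),load("scene0")
a=cv2.resize(t["frame"][170:260,230:350],(800,600),interpolation=cv2.INTER_CUBIC)
b=cv2.resize(s["frame"][140:245,260:380],(685,600),interpolation=cv2.INTER_CUBIC)
cv2.imwrite("pics/a.png",a[...,::-1]);cv2.imwrite("pics/b.png",b[...,::-1])
for c,n,roi in((t,"top",(230,130,390,270)),(s,"scene",(255,140,380,280))):
    blobs(c,n+" red",(0,130,90),(8,255,255),roi,4)
    blobs(c,n+" yel",(20,120,90),(35,255,255),roi,4)
    blobs(c,n+" white",(0,0,190),(180,40,255),roi,100)
E
```

```text
top red [336, 188, 6, 7, 35] [338.6 190.5]
top red [272, 224, 3, 4, 9] [273.1 225.7]
top red [293, 232, 17, 18, 164] [300.9 240.7]
top yel [286, 204, 7, 18, 83] [289.8 212.9]
top yel [297, 204, 9, 18, 98] [299.9 212.3]
top yel [274, 212, 11, 15, 97] [279.4 218.9]
top white [282, 135, 103, 107, 5296] [334.5 186.6]
scene red [319, 160, 2, 3, 6] [319.5 161. ]
scene red [288, 170, 12, 14, 141] [293.5 176. ]
scene red [305, 215, 6, 9, 42] [307.5 218.9]
scene yel [315, 165, 14, 8, 71] [321.7 168.5]
scene yel [313, 176, 15, 12, 94] [320.7 181.5]
scene yel [309, 183, 15, 12, 96] [315.5 189.3]
scene white [262, 191, 102, 75, 4605] [315.5 229.4]
```

View pics/a.png

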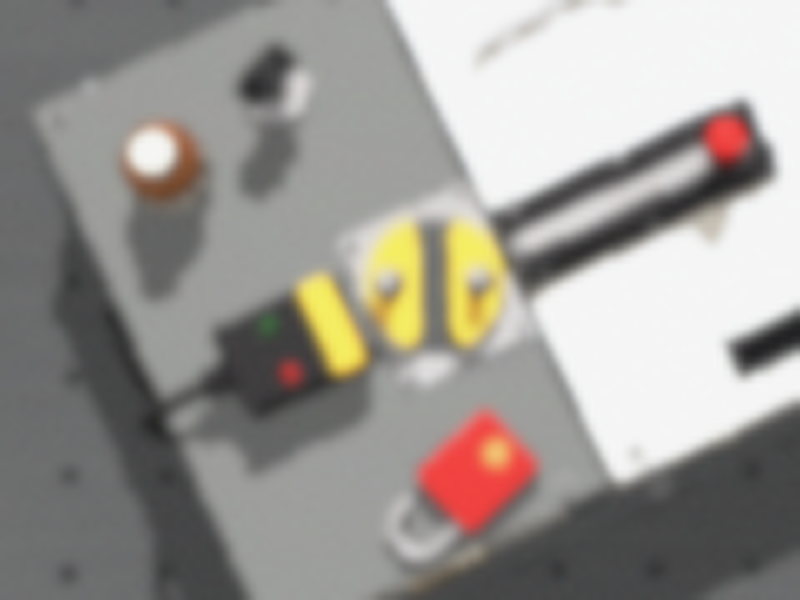

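View pics/b.png

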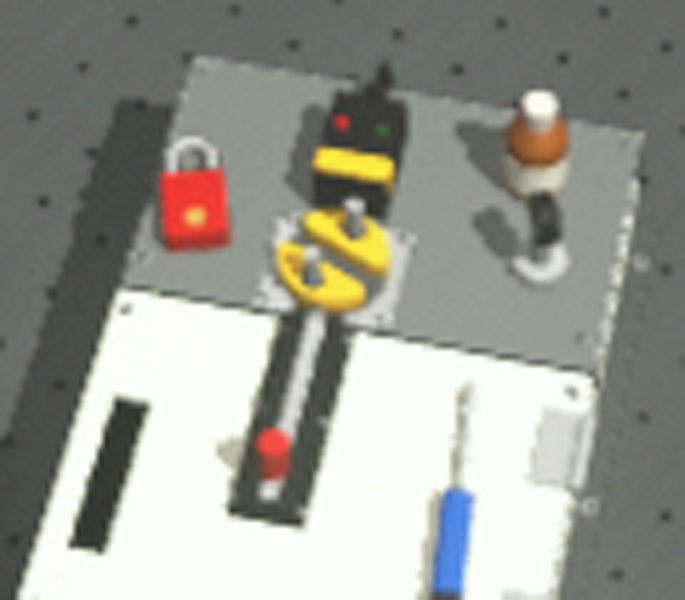

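Run:
```python
from h import *
t,s=load("top0"),load("scene0")
T=lambda x,y:[(x+.5)/6.667-.5+230,(y+.5)/6.667-.5+170]
S=lambda x,y:[(x+.5)/5.71-.5+260,(y+.5)/5.714-.5+140]
P={"disc":(T(435,284),S(333,260),.138),"pinL":(T(395,273),S(355,203),.164),"pinR":(T(481,273),S(314,252),.164),"knob":(T(728,135),S(273,437),.172)}
W={}
for k,(a,b,z) in P.items():
    A=onplane(t,a,z)[0];B=onplane(s,b,z)[0]; print(k,A.round(4),B.round(4),tri(t,a,s,b).round(4)); W[k]=(A+B)/2
# yellow halves (top cam): slot direction on plane, deck edges
for c,roi in((t,(284,200,308,226)),(s,(305,172,332,203))):
    m=blobs(c,"y",(20,110,80),(35,255,255),roi,20)
    pts=onplane(c,np.argwhere(m)[:,::-1],.138)[:,:2]; (cx,cy),r=cv2.minEnclosingCircle(pts.astype(np.float32));print("disc circ",cx,cy,r)
# white panel outline on the top plane
for c,roi in((t,(280,130,390,245)),(s,(255,185,370,270))):
    m=blobs(c,"w",(0,0,185),(180,45,255),roi,800)
    cn=max(cv2.findContours(m,0,1)[0],key=cv2.contourArea)[:,0]
    r=cv2.minAreaRect(onplane(c,cn,.12)[:,:2].astype(np.float32)*1000);print(r)
v=(W["disc"]-W["knob"])[:2];print("dist",np.linalg.norm(v),"yaw +y",np.degrees(np.arctan2(v[1],v[0])))
w=(W["pinL"]-W["pinR"])[:2];print("pins",np.linalg.norm(w),np.degrees(np.arctan2(w[1],w[0])),(W["pinL"]+W["pinR"])/2)
# height map above deck
C=t; d=C["depth"];vv,uu=np.mgrid[:400,:640]
cam=np.linalg.solve(C["K"],np.stack([uu,vv,np.ones_like(uu)]).reshape(3,-1).astype(float))*d.ravel()
X=(C["R"].T@(cam-C["t"][:,None])).T.reshape(400,640,3)
for k,p in P.items():
    u=np.round(p[0]).astype(int);print(k,X[u[1],u[0]].round(4))
```

```text
disc [0.4851 0.0574 0.138 ] [0.4874 0.054  0.138 ] [0.4853 0.0573 0.1324]
pinL [0.4876 0.0745 0.164 ] [0.4843 0.079  0.164 ] [0.4872 0.0745 0.1712]
pinR [0.4872 0.035  0.164 ] [0.4865 0.0376 0.164 ] [0.4875 0.0355 0.1671]
knob [ 0.5492 -0.079   0.172 ] [ 0.5468 -0.0764  0.172 ] [ 0.5486 -0.0786  0.1768]
y [285, 204, 9, 18, 89] [289.8 213. ]
y [297, 204, 9, 18, 106] [300.  212.4]
disc circ 0.47472476959228516 0.05986014008522034 0.040945835411548615
y [313, 176, 15, 12, 100] [320.5 181.4]
y [309, 182, 15, 13, 100] [315.4 189.1]
disc circ 0.4878219962120056 0.06810213625431061 0.04920089617371559
w [281, 135, 104, 107, 5355] [334.3 186.7]
((553.4976196289062, -35.772308349609375), (288.71697998046875, 296.4460144042969), 24.91829490661621)
w [262, 191, 102, 76, 4662] [315.5 229.4]
((568.564208984375, -68.68925476074219), (286.952392578125, 223.45114135742188), 24.78883934020996)
dist 0.1469755823021682 yaw +y 114.85142931745
pins 0.040410500251422996 91.33664381973051 [0.48640433 0.05651517 0.164     ]
disc [0.487  0.0575 0.1249]
pinL [0.4858 0.0738 0.1668]
pinR [0.4857 0.0341 0.1646]
knob [ 0.5484 -0.0796  0.1739]
```

The disc axis is near (0.486, 0.056), and bolt +y points at about 114.9° in world. The disc is at roughly +1.16 rad, and the near pin on the -y side is pin_b. I'll push pin_b in a straight chord, since the switch crowds pin_a.

```bash
cat > plan.py <<'E'
import numpy as np,sys
from scipy.spatial.transform import Rotation as Ro
from bench import ctrl
ax=np.array([.4864,.0562]);th=np.radians(24.85)
ex=np.array([np.cos(th),np.sin(th)]);ey=np.array([-ex[1],ex[0]])
w=lambda p:ax+p[0]*ex+p[1]*ey
e=lambda W:np.array([(W-ax)@ex,(W-ax)@ey])*1000
def state():
    o=ctrl.get_obs();R=Ro.from_quat(np.roll(o["eef_rot"],-1)).as_matrix();return o,R
def go(pe,z,ang):
    """cm shift in current tool axes to enclosure point (m), and turn about tool z to put +-tool y at world angle ang deg"""
    o,R=state();T=np.r_[w(np.array(pe)),z]
    y=np.degrees(np.arctan2(R[1,1],R[0,1]));d=(ang-y+90)%180-90
    print("t",o["time_s"],"enc mm",e(o["eef_pos"][:2]).round(1),"z",o["eef_pos"][2].round(4),"F",o["wrist_force"].round(1),"open",round(o["opening"],2))
    print("tool axes cols",R.round(3).tolist())
    tilt=Ro.from_rotvec(R.T@np.cross(R[:,2],[0,0,-1])).as_rotvec()
    print("shift cm",(R.T@(T-o["eef_pos"])*100).round(2),"turn z rad (tool)",round(np.radians(d)*R[2,2],3),"tilt",tilt.round(3))
E
python3 -c "
from plan import *
go((.0058,-.0411),.25,148)"
```

```text
t 0.1 enc mm [-29.8 528.5] z 0.2305 F [ 0.  -0.3 -0.2] open 1.0
tool axes cols [[0.413, -0.001, -0.911], [0.911, -0.001, 0.413], [-0.002, -1.0, 0.0]]
shift cm [-34.49  -1.91 -45.48] turn z rad (tool) -0.0 tilt [-1.     0.002  0.   ]
```

The tool's y axis points down, along the fingers, and z is the pad-width direction. I'll fix the helper for that.

```bash
sed -i 's/R\[1,1\],R\[0,1\]/R[1,2],R[0,2]/; s/turn z rad/turn y rad/; s/\*R\[2,2\]/*R[2,1]/; s/R\[:,2\],\[0,0,-1\]/R[:,1],[0,0,-1]/; s/tool y at world/tool z at world/' plan.py
python3 -c "
from plan import *
go((.0058,-.0411),.25,148)"; python3 -m jog '[[[0,-2,0],[0,0.066,0],0],[[0,0,0],[0,0.066,0],0]]'; python3 -c "
from plan import *
go((.0058,-.0411),.25,148)"
```

```text
t 0.1 enc mm [-29.8 528.5] z 0.2305 F [ 0.  -0.3 -0.2] open 1.0
tool axes cols [[0.413, -0.001, -0.911], [0.911, -0.001, 0.413], [-0.002, -1.0, 0.0]]
shift cm [-34.49  -1.91 -45.48] turn y rad (tool) 0.133 tilt [-0.    -0.    -0.002]
time_s: 0.27
eef_pos: [0.2365, 0.5223, 0.2491]
eef_rot: [-0.618, 0.62, 0.34, -0.344]
wrist_force: [0.5, 0.8, 0.7]
opening: 0.752
t 0.2667 enc mm [-30.8 528. ] z 0.2491 F [0.5 0.8 0.7] open 0.75
tool axes cols [[0.532, -0.003, -0.847], [0.847, -0.005, 0.532], [-0.006, -1.0, 0.0]]
shift cm [-27.95   0.05 -49.71] turn y rad (tool) -0.002 tilt [-0.    -0.    -0.006]
```

```bash
python3 -m jog '[[[-1.9,0,-3.35],[0,0,0],0],[[-1.9,0,-3.35],[0,0,0],0],[[-1.9,0,-3.35],[0,0,0],0],[[-1.9,0,-3.35],[0,0,0],0],[[-1.9,0,-3.35],[0,0,0],0],[[-1.9,0,-3.35],[0,0,0],0],[[-1.9,0,-3.35],[0,0,0],0],[[-1.9,0,-3.35],[0,0,0],0],[[-1.9,0,-3.35],[0,0,0],0],[[-1.9,0,-3.35],[0,0,0],0],[[-1.9,0,-3.35],[0,0,0],0],[[-1.9,0,-3.35],[0,0,0],0]]'; python3 -c "
from plan import *
go((.0058,-.0411),.25,148)"
```

```text
time_s: 1.27
eef_pos: [0.457, 0.1033, 0.2457]
eef_rot: [-0.617, 0.617, 0.342, -0.349]
wrist_force: [0.5, -0.1, 0.1]
opening: -0.004
t 1.2667 enc mm [-6.9 55.1] z 0.2457 F [ 0.5 -0.1  0.1] open -0.0
tool axes cols [[0.523, -0.008, -0.853], [0.853, -0.005, 0.523], [-0.008, -1.0, 0.004]]
shift cm [-4.28 -0.43 -8.71] turn y rad (tool) 0.009 tilt [-0.004  0.    -0.008]
```

```bash
python3 -m jog '[[[-1.5,-0.4,-3],[-0.004,0.009,-0.008],0],[[-1.5,0,-3],[0,0,0],0],[[-1.3,0,-2.7],[0,0,0],0],[[0,0,0],[0,0,0],0]]'; python3 -c "
from plan import *
go((.0058,-.0411),.15,148)"
```

```text
time_s: 1.6
eef_pos: [0.5114, 0.0096, 0.2487]
eef_rot: [-0.619, 0.62, 0.34, -0.341]
wrist_force: [0.7, 0.0, 0.9]
opening: -0.002
t 1.6 enc mm [  3.1 -52.8] z 0.2487 F [0.7 0.  0.9] open -0.0
tool axes cols [[0.537, -0.001, -0.844], [0.844, -0.002, 0.537], [-0.002, -1.0, -0.001]]
shift cm [0.88 9.87 0.85] turn y rad (tool) -0.008 tilt [ 0.001 -0.    -0.002]
```

```bash
python3 -m jog '[[[0.9,0,0.6],[0,0,0],0],[[0,3,0],[0,0,0],0],[[0,3,0],[0,0,0],0],[[0,2,0],[0,0,0],0],[[0,0,0],[0,0,0],0]]'; python3 -c "
from plan import *
go((.0058,-.0411),.15,148)
import cv2
from bench import imaging
c=imaging.camera('scene');cv2.imwrite('pics/c.png',cv2.resize(c['frame'][100:260,220:420],(750,600),interpolation=3)[...,::-1])"
```

```text
time_s: 2.02
eef_pos: [0.5107, 0.0241, 0.1667]
eef_rot: [-0.62, 0.621, 0.34, -0.339]
wrist_force: [-0.8, -0.0, -1.3]
opening: 0.0
t 2.0167 enc mm [  8.6 -39.4] z 0.1667 F [-0.8 -0.  -1.3] open 0.0
tool axes cols [[0.54, 0.001, -0.842], [0.842, -0.0, 0.54], [0.0, -1.0, -0.001]]
shift cm [-0.33  1.67  0.  ] turn y rad (tool) -0.011 tilt [0.001 0.    0.   ]
```

View pics/c.png

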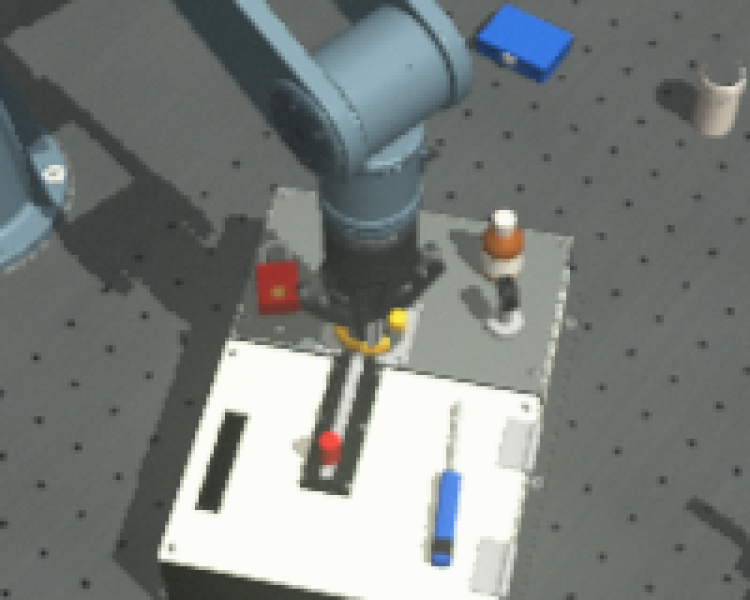

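The gripper is shut above the channel end at about (365,340). The bottle (503,240) and lens (507,310) are clear of it. Next I'll lower it and push toward pin_b.

```bash
python3 -m jog '[[[-0.3,1.0,0],[0,0,0],0],[[0,0.6,0],[0,0,0],0],[[0,0,0],[0,0,0],0],[[0,0,0.3],[0,0,0],0],[[0,0,0.3],[0,0,0],0],[[0,0,0.2],[0,0,0],0],[[0,0,0],[0,0,0],0]]'; python3 -c "
from plan import *
go((-.0122,-.0134),.15,148)"
```

```text
time_s: 2.65
eef_pos: [0.5049, 0.0288, 0.157]
eef_rot: [-0.617, 0.622, 0.344, -0.337]
wrist_force: [-1.0, -0.2, -0.4]
opening: -0.002
t 2.65 enc mm [  5.3 -32.6] z 0.157 F [-1.  -0.2 -0.4] open -0.0
tool axes cols [[0.536, 0.011, -0.844], [0.844, -0.001, 0.536], [0.005, -1.0, -0.01]]
shift cm [-0.44  0.68  2.57] turn y rad (tool) -0.007 tilt [0.01  0.    0.005]
```

```bash
python3 -m jog '[[[0,0.7,0],[0.01,0,0.005],0],[[0,0,0],[0,0,0],0],[[0,0,0.3],[0,0,0],0],[[0,0,0.3],[0,0,0],0],[[0,0,0.3],[0,0,0],0]]'; python3 -c "
from plan import *
go((-.0122,-.0134),.15,148)"
```

```text
time_s: 3.07
eef_pos: [0.4994, 0.0319, 0.1508]
eef_rot: [-0.618, 0.622, 0.341, -0.34]
wrist_force: [5.4, -10.8, -3.5]
opening: -0.002
t 3.0667 enc mm [  1.6 -27.5] z 0.1508 F [  5.4 -10.8  -3.5] open -0.0
tool axes cols [[0.537, 0.004, -0.844], [0.844, -0.004, 0.537], [-0.001, -1.0, -0.006]]
shift cm [-0.4   0.07  1.93] turn y rad (tool) -0.008 tilt [ 0.006  0.    -0.001]
```

```bash
python3 -m jog '[[[0,0,0],[0,0,0],0]]'; python3 -m jog '[[[0,0,0.2],[0,0,0],0]]';  python3 -m jog '[[[0,0,0.2],[0,0,0],0]]'; python3 -c "
from plan import *
go((-.0122,-.0134),.15,148)
import cv2
from bench import imaging
c=imaging.camera('scene');cv2.imwrite('pics/d.png',cv2.resize(c['frame'][150:230,270:370],(750,600),interpolation=3)[...,::-1])"
```

```text
time_s: 3.15
eef_pos: [0.4997, 0.0313, 0.1509]
eef_rot: [-0.617, 0.622, 0.341, -0.34]
wrist_force: [0.5, 1.3, -0.4]
opening: 0.001
time_s: 3.23
eef_pos: [0.4987, 0.0317, 0.1512]
eef_rot: [-0.616, 0.623, 0.342, -0.339]
wrist_force: [4.4, -5.4, -1.7]
opening: -0.003
time_s: 3.32
eef_pos: [0.4977, 0.0317, 0.1514]
eef_rot: [-0.615, 0.624, 0.342, -0.339]
wrist_force: [5.1, -5.9, -4.7]
opening: 0.002
t 3.3167 enc mm [ -0. -27.] z 0.1514 F [ 5.1 -5.9 -4.7] open 0.0
tool axes cols [[0.537, 0.01, -0.844], [0.844, -0.009, 0.537], [-0.002, -1.0, -0.013]]
shift cm [-0.29  0.11  1.8 ] turn y rad (tool) -0.008 tilt [ 0.013 -0.    -0.002]
```

View pics/d.png

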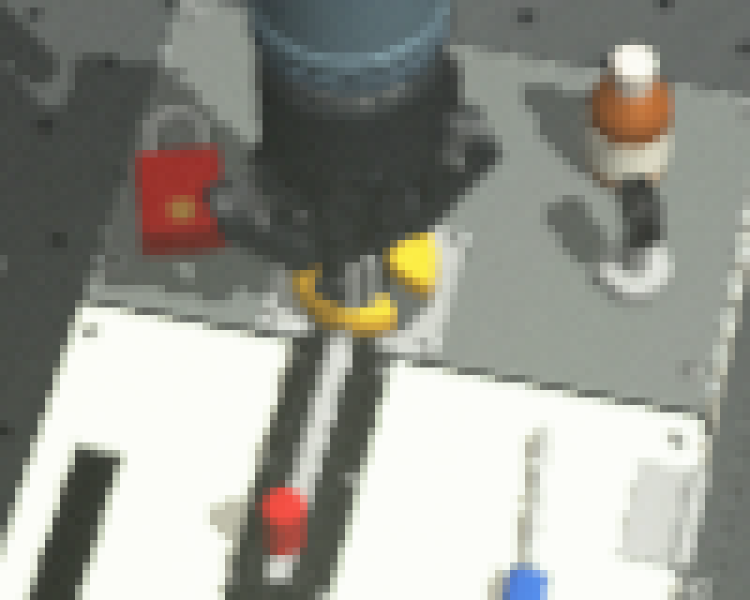

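The fingertip rests against pin_b and the slot has begun to turn, with about 8 N on the wrist. I'll keep pushing along the chord.

```bash
python3 -m jog '[[[0,0.1,0.3],[0.013,0,0],0],[[0,0,0.3],[0.004,0,0],0],[[0,0,0.3],[0.004,0,0],0],[[0,0,0.3],[0.004,0,0],0],[[0,0,0.3],[0.004,0,0],0]]'; python3 -c "
from plan import *
go((-.0122,-.0134),.15,148)"; python3 -m jog '[[[0,0,0.3],[0.005,0,0],0],[[0,0,0.3],[0.005,0,0],0],[[0,0,0.3],[0.005,0,0],0]]'; python3 -c "
from plan import *
go((-.0122,-.0134),.15,148)"
```

```text
time_s: 3.78
eef_pos: [0.4882, 0.0335, 0.1516]
eef_rot: [-0.619, 0.621, 0.338, -0.343]
wrist_force: [3.5, -3.7, -3.8]
opening: 0.0
t 3.7833 enc mm [ -7.9 -21.4] z 0.1516 F [ 3.5 -3.7 -3.8] open 0.0
tool axes cols [[0.537, -0.005, -0.844], [0.844, -0.006, 0.537], [-0.008, -1.0, 0.001]]
shift cm [0.07 0.16 0.9 ] turn y rad (tool) -0.008 tilt [-0.001 -0.    -0.008]
time_s: 4.03
eef_pos: [0.4815, 0.0368, 0.1515]
eef_rot: [0.622, -0.618, -0.335, 0.345]
wrist_force: [5.0, -1.0, -4.2]
opening: -0.004
t 4.0333 enc mm [-12.6 -15.6] z 0.1515 F [ 5.  -1.  -4.2] open -0.0
tool axes cols [[0.538, -0.014, -0.843], [0.843, -0.001, 0.538], [-0.008, -1.0, 0.012]]
shift cm [0.15 0.15 0.16] turn y rad (tool) -0.009 tilt [-0.012 -0.    -0.008]
```

```bash
python3 -m jog '[[[0,0,-0.8],[0,0,0],0],[[0,0,-0.6],[-0.01,0,-0.008],0],[[0,-3,0],[0,0,0],0],[[0,-3,0],[0,0,0],0],[[0,-1.5,0],[0,0,0],0],[[0,0,-3],[0,0.12,0],0],[[0,0,-3],[0,0.12,0],0],[[0,0,-3],[0,0.12,0],0],[[0,0,-3],[0,0.12,0],0],[[0,0,-3],[0,0.12,0],0]]'; python3 -c "
from plan import *
go((0,-.190),.22,114.85)"
```

```text
time_s: 4.87
eef_pos: [0.5971, -0.0761, 0.2289]
eef_rot: [0.697, -0.691, -0.136, 0.137]
wrist_force: [0.6, 0.2, -1.0]
opening: -0.004
t 4.8667 enc mm [  44.9 -166.6] z 0.2289 F [ 0.6  0.2 -1. ] open -0.0
tool axes cols [[0.925, -0.003, -0.379], [0.379, 0.008, 0.925], [0.0, -1.0, 0.008]]
shift cm [-4.38  0.87 -2.55] turn y rad (tool) -0.045 tilt [-0.008 -0.     0.   ]
```

```bash
python3 -m jog '[[[-2.2,0,-1.3],[-0.008,-0.045,0],0],[[-2.2,0,-1.3],[0,0,0],0],[[0,0,0],[0,0,0],0],[[0,0,0],[0,0,0],0]]'; python3 -c "
from plan import *
go((0,-.182),.15,114.85)
import cv2
from bench import imaging
t=imaging.camera('top');s=imaging.camera('scene')
np.savez('top1.npz',**t);np.savez('scene1.npz',**s)
a=cv2.resize(t['frame'][185:245,250:350],(800,480),interpolation=3);b=cv2.resize(s['frame'][150:230,280:360],(600,600),interpolation=3)
cv2.imwrite('pics/e.png',a[...,::-1]);cv2.imwrite('pics/f.png',b[...,::-1])"
```

```text
time_s: 5.2
eef_pos: [0.5692, -0.1253, 0.2257]
eef_rot: [0.692, -0.691, -0.148, 0.148]
wrist_force: [-0.1, 0.8, -0.2]
opening: -0.004
t 5.2 enc mm [  -1.2 -199.5] z 0.2257 F [-0.1  0.8 -0.2] open -0.0
tool axes cols [[0.913, -0.001, -0.409], [0.409, 0.002, 0.913], [-0.0, -1.0, 0.002]]
shift cm [0.1  7.57 1.74] turn y rad (tool) -0.012 tilt [-0.002 -0.    -0.   ]
```

View pics/e.png

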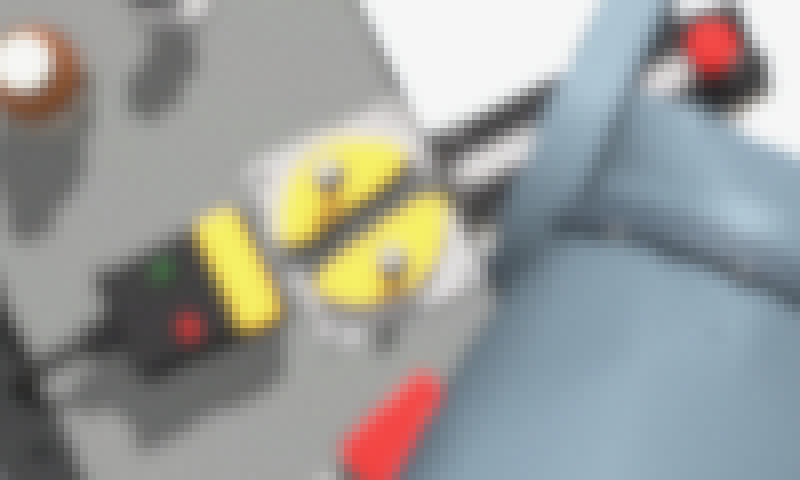

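View pics/f.png

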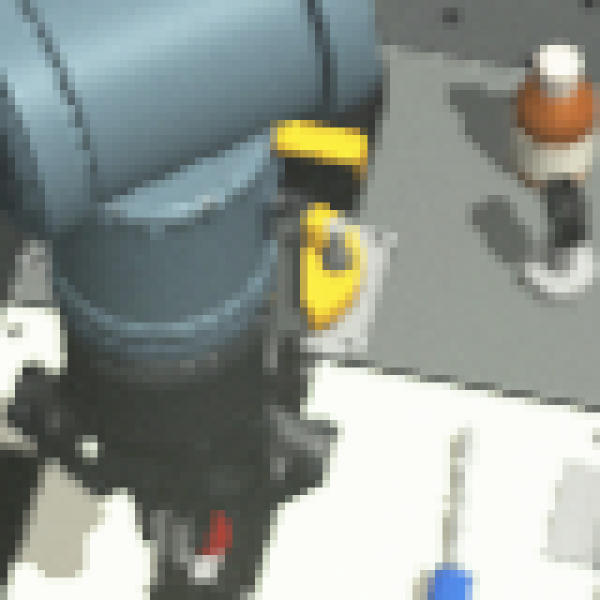

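Run:
```python
from h import *
t=load("top1");t0=load("top0")
E=lambda x,y:[(x+.5)/8-.5+250,(y+.5)/8-.5+185]
for a,b,z,off in((E(392,255),E(330,173),.164,0),(E(300,253),E(425,180),.138,90)):
    A,B=onplane(t,[a,b],z);d=(B-A)[:2];print(np.linalg.norm(d),np.degrees(np.arctan2(d[1],d[0]))-24.85-off, (A+B)/2)
# yellow halves centroids
m=blobs(t,"y",(20,110,80),(35,255,255),(284,195,308,226),30)
n,l,s,ce=cv2.connectedComponentsWithStats(m);i=np.argsort(-s[1:,4])[:2]+1
A,B=onplane(t,ce[i],.138);d=(A-B)[:2];print("halves",np.degrees(np.arctan2(d[1],d[0]))-24.85,(A+B)/2)
blobs(t,"knob",(0,130,90),(8,255,255),(320,180,350,200)); 
print("knob",onplane(t,E(712,43),.172))
```

```text
0.03958039775359918 11.884599391515962 [0.48500671 0.05655596 0.164     ]
0.056402474042590425 -174.79042771427467 [0.48679449 0.05717332 0.138     ]
y [286, 203, 14, 13, 91] [291.9 208.5]
y [290, 210, 16, 13, 103] [297.8 216.5]
halves -168.7253347230378 [0.48404874 0.05727585 0.138     ]
knob [336, 188, 6, 7, 35] [338.6 190.5]
knob [[ 0.54890098 -0.07835918  0.172     ]]
```

Three readings put the slot at about +0.09 to +0.2 rad (12°, 5° and 11°). That's close, but I'd rather nudge pin_b a few mm further before inserting. I'll use the square face, pushing along +y.

```bash
python3 -m jog '[[[-0.5,0,4],[0,-0.012,0],0],[[-0.5,0,4],[0,0,0],0],[[-0.4,0,4],[0,0,0],0],[[-0.3,0,3],[0,0,0],0],[[0,0,0],[0,0,0],0]]'; python3 -c "
from plan import *
go((-.019,-.036),.15,114.85)"
```

```text
time_s: 5.72
eef_pos: [0.4896, 0.0115, 0.2251]
eef_rot: [0.692, -0.689, -0.153, 0.153]
wrist_force: [1.0, 0.5, -0.8]
opening: 0.003
t 5.7167 enc mm [-15.9 -41.9] z 0.2251 F [ 1.   0.5 -0.8] open 0.0
tool axes cols [[0.907, -0.0, -0.422], [0.422, 0.004, 0.907], [0.001, -1.0, 0.004]]
shift cm [-0.32  7.51  0.57] turn y rad (tool) 0.002 tilt [-0.004 -0.     0.001]
```

```bash
python3 -m jog '[[[-0.3,2.5,0.4],[0,0,0],0],[[0,2.5,0],[0,0,0],0],[[0,2.0,0],[0,0,0],0],[[0,0.8,0],[0,0,0],0],[[0,0,0],[0,0,0],0]]'; python3 -c "
from plan import *
go((-.019,-.0145),.15,114.85)"
```

```text
time_s: 6.13
eef_pos: [0.488, 0.0204, 0.1488]
eef_rot: [0.69, -0.689, -0.161, 0.153]
wrist_force: [-0.9, 0.5, -0.2]
opening: -0.001
t 6.1333 enc mm [-13.6 -33.2] z 0.1488 F [-0.9  0.5 -0.2] open -0.0
tool axes cols [[0.901, 0.01, -0.433], [0.433, 0.003, 0.901], [0.011, -1.0, -0.002]]
shift cm [-0.52 -0.13  1.88] turn y rad (tool) 0.014 tilt [0.002 0.    0.011]
```

```bash
python3 -m jog '[[[-0.5,-0.1,0.4],[0,0.014,0.011],0],[[0,0,0.4],[0,0,0],0],[[0,0,0.3],[0,0,0],0],[[0,0,0.3],[0,0,0],0],[[0,0,0.2],[0,0,0],0]]'; python3 -c "
from plan import *
go((-.019,-.0145),.15,114.85)"
```

```text
time_s: 6.55
eef_pos: [0.4787, 0.0328, 0.1536]
eef_rot: [-0.689, 0.692, 0.153, -0.151]
wrist_force: [1.2, -5.3, -3.9]
opening: -0.002
t 6.55 enc mm [-16.8 -18. ] z 0.1536 F [ 1.2 -5.3 -3.9] open -0.0
tool axes cols [[0.908, 0.004, -0.419], [0.419, -0.004, 0.908], [0.002, -1.0, -0.006]]
shift cm [-0.22  0.36  0.35] turn y rad (tool) -0.001 tilt [0.006 0.    0.002]
```

Contact came at y = -18 mm, which fits +0.17 rad. I need another 3 to 4 mm.

```bash
python3 -m jog '[[[0,0.1,0.25],[0.004,0,0],0],[[0,0,0.25],[0.004,0,0],0],[[0,0,0.15],[0.004,0,0],0]]'; python3 -c "
from plan import *
go((-.019,-.0145),.15,114.85)"
```

```text
time_s: 6.8
eef_pos: [0.4766, 0.0364, 0.1541]
eef_rot: [-0.691, 0.691, 0.153, -0.151]
wrist_force: [1.6, -3.3, -3.5]
opening: -0.001
t 6.8 enc mm [-17.2 -13.9] z 0.1541 F [ 1.6 -3.3 -3.5] open -0.0
tool axes cols [[0.907, 0.002, -0.42], [0.42, 0.0, 0.907], [0.002, -1.0, -0.001]]
shift cm [-0.18  0.41 -0.06] turn y rad (tool) -0.0 tilt [ 0.001 -0.     0.002]
```

Back off, lift, and travel behind the knob.

```bash
python3 -m jog '[[[0,0,-0.8],[0,0,0],0],[[0,-2,-0.5],[0,0,0],0],[[0,-3,0],[0,0,0],0],[[0,-2.3,0],[0,0,0],0],[[0.5,0,-4],[0,0,0],0],[[0.5,0,-4],[0,0,0],0],[[0.5,0,-4],[0,0,0],0],[[0,0,-4],[0,0,0],0],[[0,0,0],[0,0,0],0],[[0,0,0],[0,0,0],0]]'
python3 - <<'E'
from plan import *
go((0,-.185),.152,114.85)
from bench import imaging
from h import *
t=imaging.camera('top');np.savez('top2.npz',**t)
m=blobs(t,"y",(20,110,80),(35,255,255),(284,195,308,226),30)
n,l,s,ce=cv2.connectedComponentsWithStats(m);i=np.argsort(-s[1:,4])[:2]+1
A,B=onplane(t,ce[i],.138);d=(A-B)[:2];print("halves",np.degrees(np.arctan2(d[1],d[0]))-24.85)
cv2.imwrite('pics/g.png',cv2.resize(t['frame'][175:245,250:350],(800,560),interpolation=3)[...,::-1])
E
```

```text
time_s: 7.63
eef_pos: [0.5693, -0.1211, 0.2344]
eef_rot: [0.691, -0.689, -0.157, 0.15]
wrist_force: [-0.6, 0.6, 0.2]
opening: 0.003
t 7.6333 enc mm [   0.7 -195.7] z 0.2344 F [-0.6  0.6  0.2] open 0.0
tool axes cols [[0.906, 0.01, -0.424], [0.424, 0.005, 0.906], [0.011, -1.0, 0.0]]
shift cm [-0.15  8.24  1.07] turn y rad (tool) 0.004 tilt [-0.    -0.     0.011]
y [286, 203, 16, 11, 96] [293.1 207.9]
y [289, 211, 16, 12, 107] [296.8 217. ]
halves -183.01420323384443
```

View pics/g.png

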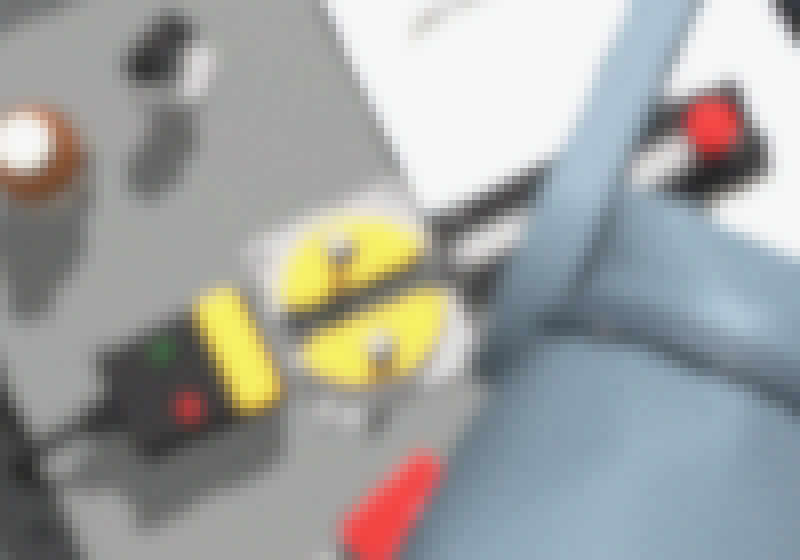

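The slot (295,330)→(430,265) now runs parallel to the channel, and the yellow halves give about -3°. I'll descend behind the knob.

```bash
python3 -m jog '[[[-0.1,3,0],[0,0,0.011],0],[[0,3,0.3],[0,0,0],0],[[0,2.0,0],[0,0,0],0],[[0,0,0],[0,0,0],0]]'; python3 -c "
from plan import *
go((0,-.185),.152,114.85)"
```

```text
time_s: 8.02
eef_pos: [0.5682, -0.117, 0.155]
eef_rot: [-0.689, 0.691, 0.156, -0.152]
wrist_force: [-1.2, 0.2, -1.2]
opening: -0.002
t 8.0167 enc mm [   1.5 -191.6] z 0.155 F [-1.2  0.2 -1.2] open -0.0
tool axes cols [[0.905, 0.006, -0.425], [0.425, -0.002, 0.905], [0.005, -1.0, -0.004]]
shift cm [-0.14  0.3   0.66] turn y rad (tool) 0.005 tilt [0.004 0.    0.005]
```

```bash
python3 -m jog '[[[-0.1,0.2,0.4],[0.004,0.005,0.005],0],[[0,0,0.4],[0,0,0],0],[[0,0,0.3],[0,0,0],0],[[0,0,0.3],[0,0,0],0],[[0,0,0.3],[0,0,0],0],[[0,0,0.3],[0,0,0],0],[[0,0,0.3],[0,0,0],0]]'; python3 -c "
from plan import *
go((0,-.0665),.152,114.85)"
```

```text
time_s: 8.6
eef_pos: [0.5587, -0.093, 0.1593]
eef_rot: [-0.689, 0.692, 0.155, -0.151]
wrist_force: [1.0, -2.0, -2.0]
opening: -0.002
t 8.6 enc mm [   2.9 -165.8] z 0.1593 F [ 1. -2. -2.] open -0.0
tool axes cols [[0.906, 0.006, -0.423], [0.423, -0.002, 0.906], [0.005, -1.0, -0.005]]
shift cm [-0.27  0.68  9.93] turn y rad (tool) 0.003 tilt [0.005 0.    0.005]
```

```bash
python3 -m jog '[[[-0.2,0.5,0.3],[0.005,0.003,0.005],0],[[0,0.05,0.3],[0.002,0,0],0],[[0,0.05,0.3],[0.002,0,0],0],[[0,0.05,0.3],[0.002,0,0],0],[[0,0.05,0.3],[0.002,0,0],0]]';python3 -m jog '[[[0,0.05,0.3],[0.002,0,0],0],[[0,0.05,0.3],[0.002,0,0],0],[[0,0.05,0.3],[0.002,0,0],0]]'; python3 -c "
from plan import *
go((0,-.0665),.152,114.85)"
```

```text
time_s: 9.02
eef_pos: [0.5518, -0.0809, 0.1542]
eef_rot: [0.692, -0.689, -0.152, 0.151]
wrist_force: [0.2, -3.3, 1.7]
opening: -0.003
time_s: 9.27
eef_pos: [0.548, -0.0723, 0.153]
eef_rot: [0.694, -0.687, -0.152, 0.151]
wrist_force: [-0.1, -1.3, 1.4]
opening: 0.004
t 9.2667 enc mm [   1.9 -142.5] z 0.153 F [-0.1 -1.3  1.4] open 0.0
tool axes cols [[0.908, -0.001, -0.419], [0.419, 0.01, 0.908], [0.003, -1.0, 0.009]]
shift cm [-0.2   0.17  7.59] turn y rad (tool) -0.001 tilt [-0.009 -0.     0.003]
```

The nose is already in the slot at low force. Continuing.

```bash
python3 -m jog '[[[-0.2,0.1,0.4],[-0.009,0,0.003],0],[[0,0.02,0.4],[0,0,0],0],[[0,0.02,0.4],[0,0,0],0],[[0,0.02,0.4],[0,0,0],0],[[0,0.02,0.4],[0,0,0],0],[[0,0.02,0.4],[0,0,0],0],[[0,0.02,0.4],[0,0,0],0],[[0,0.02,0.4],[0,0,0],0]]'; python3 -c "
from plan import *
go((0,-.0665),.152,114.85)"; python3 -m jog '[[[0,0.1,0.4],[0,0,0],0],[[0,0.02,0.4],[0,0,0],0],[[0,0.02,0.4],[0,0,0],0],[[0,0.02,0.4],[0,0,0],0],[[0,0.02,0.4],[0,0,0],0]]'; python3 -c "
from plan import *
go((0,-.0665),.152,114.85)"
```

```text
time_s: 9.93
eef_pos: [0.5312, -0.0409, 0.1506]
eef_rot: [-0.69, 0.691, 0.152, -0.152]
wrist_force: [0.3, -1.6, 1.9]
opening: -0.0
t 9.9333 enc mm [-1.00e-01 -1.07e+02] z 0.1506 F [ 0.3 -1.6  1.9] open -0.0
tool axes cols [[0.908, 0.0, -0.419], [0.419, -0.001, 0.908], [0.0, -1.0, -0.001]]
shift cm [ 0.01 -0.15  4.05] turn y rad (tool) -0.001 tilt [0.001 0.    0.   ]
time_s: 10.35
eef_pos: [0.5218, -0.0208, 0.1485]
eef_rot: [-0.69, 0.691, 0.152, -0.152]
wrist_force: [1.1, -1.4, 2.4]
opening: 0.001
t 10.35 enc mm [ -0.2 -84.7] z 0.1485 F [ 1.1 -1.4  2.4] open 0.0
tool axes cols [[0.908, 0.0, -0.419], [0.419, -0.001, 0.908], [-0.0, -1.0, -0.001]]
shift cm [ 0.02 -0.35  1.82] turn y rad (tool) -0.001 tilt [ 0.001 -0.    -0.   ]
```

```bash
python3 -m jog '[[[0,-0.3,0.3],[0,0,0],0],[[0,0,0.3],[0,0,0],0],[[0,0,0.2],[0,0,0],0]]'; python3 -m jog '[[[0,0,0.2],[0,0,0],0],[[0,0,0.2],[0,0,0],0]]'; python3 -m jog '[[[0,0,0.2],[0,0,0],0]]'; python3 -c "
from plan import *
go((0,-.0705),.152,114.85)"
```

```text
time_s: 10.6
eef_pos: [0.5173, -0.012, 0.1509]
eef_rot: [0.691, -0.69, -0.152, 0.152]
wrist_force: [0.3, -1.7, -1.0]
opening: -0.001
time_s: 10.77
eef_pos: [0.5156, -0.0083, 0.151]
eef_rot: [-0.69, 0.691, 0.152, -0.152]
wrist_force: [5.7, -11.9, -1.8]
opening: -0.001
time_s: 10.85
eef_pos: [0.5156, -0.0082, 0.1511]
eef_rot: [-0.689, 0.692, 0.152, -0.152]
wrist_force: [5.1, -15.2, -5.4]
opening: 0.0
t 10.85 enc mm [ -0.5 -70.7] z 0.1511 F [  5.1 -15.2  -5.4] open 0.0
tool axes cols [[0.907, 0.002, -0.42], [0.42, -0.005, 0.907], [-0.001, -1.0, -0.005]]
shift cm [ 0.05 -0.09  0.02] turn y rad (tool) 0.0 tilt [ 0.005  0.    -0.001]
```

The bolt hit its stop at y = -70.7 mm, against -70.5 predicted, with the force rising to 16 N. Now I'll back off, lift clear and check.

```bash
python3 -m jog '[[[0,0,-0.6],[0,0,0],0],[[0,0,-1],[0,0,0],0],[[0,-3,0],[0,0,0],0],[[0,-3,0],[0,0,0],0],[[0,-3,0],[0,0,0],0],[[0,0,-4],[0,0,0],0],[[0,0,-4],[0,0,0],0],[[0,0,-4],[0,0,0],0],[[0,0,-4],[0,0,0],0],[[0,0,-4],[0,0,0],0],[[0,0,0],[0,0,0],0],[[0,0,0],[0,0,0],0]]'
python3 - <<'E'
from plan import *
go((0,-.185),.25,114.85)
from bench import imaging
from h import *
t=imaging.camera('top')
blobs(t,"red",(0,130,90),(8,255,255),(230,180,350,260))
m=blobs(t,"y",(20,110,80),(35,255,255),(284,195,308,226),30)
n,l,s,ce=cv2.connectedComponentsWithStats(m);i=np.argsort(-s[1:,4])[:2]+1
A,B=onplane(t,ce[i],.138);d=(A-B)[:2];print("halves",np.degrees(np.arctan2(d[1],d[0]))-24.85)
cv2.imwrite('pics/i.png',cv2.resize(t['frame'][165:255,230:350],(800,600),interpolation=3)[...,::-1])
E
```

```text
time_s: 11.85
eef_pos: [0.6078, -0.2122, 0.2404]
eef_rot: [0.693, -0.687, -0.151, 0.156]
wrist_force: [0.3, 0.1, -0.8]
opening: -0.002
t 11.85 enc mm [  -2.6 -294.6] z 0.2404 F [ 0.3  0.1 -0.8] open -0.0
tool axes cols [[0.906, -0.008, -0.423], [0.423, 0.007, 0.906], [-0.005, -1.0, 0.01]]
shift cm [ 0.29 -0.85 10.96] turn y rad (tool) 0.003 tilt [-0.01   0.    -0.005]
red [307, 201, 6, 7, 32] [310.  203.7]
red [272, 224, 3, 4, 8] [273.  225.5]
red [293, 232, 17, 18, 162] [300.9 240.7]
y [286, 203, 16, 10, 77] [292.8 207.4]
y [288, 212, 17, 11, 93] [297.  217.5]
halves -182.27953594838897
```

View pics/i.png

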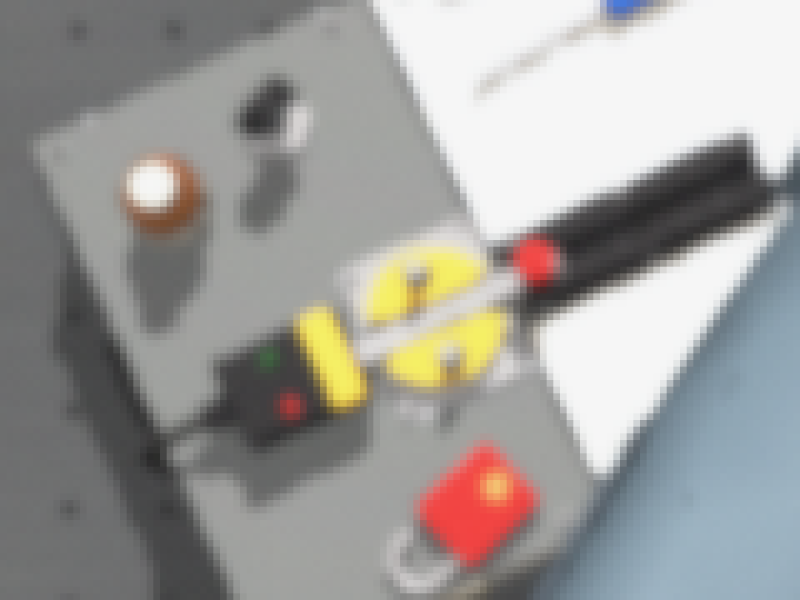

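The bolt lies through the slot into the switch, with the knob at the channel end (535,262). I'll measure the knob's travel before handing in.

Run:
```python
from h import *
from plan import e
t=load("top0");a=onplane(t,[[338.6,190.5],[310.0,203.7]],.170)
print(e(a[0,:2]),e(a[1,:2]),np.linalg.norm(a[1]-a[0]))
```

```text
[  -1.21929524 -147.95316103] [ -0.64291082 -51.19648969] 0.09675838809769444
```

```bash
python3 -c "
from bench import ctrl
print(ctrl.hand_in())"
```

```text
the job is handed in; nothing more can be done
None
```

The interlock is made, and I handed the job in at about 12 s of robot time. I turned the disc clockwise with the shut fingertip against pin_b, in two pushes. Then I pushed the bolt by its red knob through the slot until it reached its stop in the switch. The largest wrist force I read was about 16 N, at that stop.

**Last checks:**
- **Bolt:** The knob sits about 51 mm before the disc axis, against 52 mm expected when home. It moved 97 mm in the images. The image puts its start at about 148 mm before the axis, roughly 5 mm into the travel, so the total agrees with 102 mm to within the camera's accuracy. The finger also stopped within 0.2 mm of the predicted position.
- **Disc:** The slot measured about -2 to -3°, inside the 0.15 rad limit, and the bolt is seen lying through it.
- **Loose things:** In the last top view, the padlock's pixel position had not changed, and the bottle and lens look unmoved. The driver is only partly in view and nothing visible has shifted. I did not re-measure the four things on the table, but the fingers passed well above them or never came near.
- **Arm:** It was stopped clear of everything at hand-in.

**Disagreement:** After the first push, three readings of the slot angle differed (5°, 11° and 12°). I made a second, small push to settle it before inserting the bolt.

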